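Bed a stone slab with the hand press, then hold a sprung probe on its cross

ROBOT

A 6-joint arm with a two-finger parallel gripper is mounted at the origin on the work surface. World frame = base frame: x ahead of the robot, y to its left, z up, the work surface at z = 0. Lengths are in mm, angles in rad, forces in N, time in s.
With the tool pointing down it reaches from about 275 to 750 mm from the base axis. Payload 10.2 kg.
Tool frame: the origin (TCP) lies at the very end of the fingers, on their centre line; the grasp point (between the pads) lies 19 mm behind it (ctrl.hold_point_z is the distance from the TCP to the grasp point, in mm); z points along the fingers, y is the direction in which the jaws open and shut (so a half turn about z gives the same grasp; the last joint's range is limited). The gripper opens to 85 mm and grips with 20 to 120 N. Pads are 22 mm wide; open, the fingers measure 114 mm over their backs; the gripper's body (76 mm by 85 mm) begins 54 mm behind the grasp point. The pads swing forward as they close: fully open they stand 13 mm farther back than shut.
Start: joints at [-0.223, 0.313, 1.498, -0, 1.331, -0.223], TCP at [525.006, -0.013, 231.294] pointing down, gripper open.
Joint ranges: [-2.94, 2.94], [-0.97, 2.17], [0.19, 2.56], [-1.23, 4.37], [0.02, 3.11], [-2.88, 2.88]. Speed limits (rad/s): [2.39, 2.39, 3.01, 3.14, 3.14, 3.14].

INTERFACE

Orientations are given as a unit quaternion [w, x, y, z].
In Python, from rig import readout, cams, workorder, spotter, ctrl gives the robot as it stands.
- The arm moves only by the tool step_arm, never from a script. Its argument "plan" is text: rows parted by semicolons, each of 5 numbers parted by spaces: the shift along the tool's x, y, z in cm, then the turn about the tool's z in degrees, then the opening in per cent of the stroke, from 0 (shut) to 100 (fully open). In form: x y z twist gripper; .... A call has 1 to 10 rows; each row is the pose to reach, as a shift and turn from the pose commanded when the call began, along the tool's axes at that moment; what a row does not reach only later rows make up. A row lasts 1/10 s, in which the tool goes at most 50 mm and 8.59 degrees, less where a joint would pass 70% of its speed; a pose out of reach is approached as far as the arm can. A call with a gripper value outside its range is refused whole. The fingers move at their own pace and stop on an object; "grip_force" is the grip in N (left out, the last holds). Time passes only in rows, so rows that repeat a pose let the fingers close. It gives the time, the measured TCP pose, the force and the opening at its end, in the units of the state.
- readout.sense(): the state, without advancing time (a new reading comes with each control period).
- cams.capture(name): name is "scene" or "side" or "wrist"; returns (picture, depth): 384x512x3 uint8, red, green, blue; 384x512 float32, mm along the optical axis (not along the pixel's ray), 0 where there is no reading.
- cams.camera_info(name): a dict with "vfov" (degrees; the focal length in pixels is half the picture's height over the tangent of half this angle, whatever the lens; pixels are square), "cx", "cy" (the principal point, pixels), "rvec" (rotation vector, rad) and "tvec" (3), from world to camera coordinates, as OpenCV has them. Camera axes: x right, y down, z forward; pixel columns grow to the right and rows downward; lengths in mm; the calibration is good to about 2 mm. A picture is of the moment at which its call begins: read the wrist's pose just before it. camera_info takes no time and is no camera call; for the wrist camera it gives the pose at the moment of the call.
- workorder.finish_job(): hands the job in, once; it reports no verdict.
Trained networks look in the newest picture that a camera, given by its name, has taken for a name from the list of things; names that differ only in an ending like _2 or _b are one class to them, and where a whole thing is asked for, a point or a joint stands for the part that bears it (a point fixed in the world has none). Each returns a list of dicts, best first, with "conf" (0 to 1); they miss things now and then, are a little off and sometimes report something else, mostly with a low value. They report only what shows in the picture. A call takes as long as a camera call.
- spotter.regions_of(camera, target): "pixels" (384x512 bool, what is visible of it) and "extent" ([centre column, centre row, width, height] in pixels, round what is visible of it).
The state is a dict: "time_s": time; "joints": joint angles; "dq": joint speeds; "tau": joint torques, N m; "eef_pos": TCP position; "ee_rot": TCP orientation; "force": force on the tool from outside, world axes, zero at the start; "wrist_torque": the same for the moment, N m; "grip_width": opening from 0.0 (shut) to 1.0 (fully open).
Only numpy, scipy, OpenCV 4.12 (cv2) and the standard library are available. Lean on these libraries where they do the work, as an engineer would, in place of code of your own. Each camera call takes 0.05 s, during which the arm holds its last target. There are 200 camera calls.

TASK

Push the handle of the small hand press down through its full stroke so that its foot beds the stone slab firmly down in its cradle, then ease the sprung arm slowly back up to rest, never letting it fly up. Then lift the hand probe out of its wooden stand and, holding it upright, set its point lightly on the cross on the slab (not the ring) until the sprung point is pushed in about half of its 12 mm travel, never hard. The job finishes while you are still holding the probe there, steady, with the slab bedded, the press arm up and touched by nothing; leave the jar, the stone nodule and the hand lens where they are.

Things in the scene. Friction and masses are not known exactly. Their poses are not given: they have to be found in the camera images.
- press: Grey hand press, fixed to the table; origin under the centre of its base plate (130 x 260 x 30 mm high). Its long side runs along its y axis. Two steel cheeks along y at x = +-43 mm, top 52 mm up, flank the slab. The column (top 133 mm up) stands at x = +100, y = +55 mm and carries the arm, which reaches towards -x over the +y half of the slab. The -y half of the slab is open from above.
- lever (a joint): Angle of the press arm (rad): 0 = at rest, raised 0.6 rad above level (34 degrees), held up by a spring; grows as the handle goes down. The rubber foot under the arm, 100 mm from the pivot, meets the slab at about 0.45 to 0.5; the slab is bedded and stops the arm at about 0.57 (arm almost level). The handle needs about 4 N at the start and 16 N at the end of the stroke; the arm springs back fast if let go.
- lever_handle (a point): Middle of the press arm's handle: a round black bar 18 mm thick and 66 mm long that lies level, parallel to the press's y axis, on the +y side of the arm's end, 42 mm from the arm's centre line. It can be pushed from above or gripped. It is 210 mm from the pivot axis, 234 mm above the table at rest, about 121 mm when down; it moves on an arc about the pivot in the press's x-z plane, towards -x as it goes down. The point turns with the arm.
- lever_pivot (a point): Point on the pivot axis of the press arm (axis parallel to the press's y), 115 mm above the table, at x = +100, y = +55 mm of the press; the point does not turn with the arm.
- slab (a joint): How far the slab is pressed down into its cradle (m): starts at 0 to 0.003, 0.010 = fully bedded. It slides stiffly (about 16 N), stays where it is pushed, and does not yield to the light probe.
- cross (a point): Middle of the pale diagonal cross (strokes 22 mm long, 4 mm wide) on top of the grey stone slab, 65 mm from the slab's middle towards the press's -y end. The slab is 70 x 200 x 25 mm, level; its top is 67 mm above the table when unpressed and 57 mm when bedded. The point lies on the top face and z is up; x, y axes as the press's.
- ring (a point): Middle of the pale ring, 19 mm across, on the same top face, 53 mm from the cross: not the spot to probe.
- stand: Light wooden block 70 x 70 x 75 mm, fixed to the table; origin under its centre. An upright through hole 24 mm wide at its centre holds the probe.
- probe: Hand probe, 120 g, a round pen 133 mm long, loose, hanging upright in the stand by its collar. Origin on its axis at the collar's underside (which rests on the stand's top, 75 mm above the table); its z axis points up along the pen, away from the point. Collar 33 mm wide, z 0 to 6 mm; black round grip 24 mm wide, z 6 to 70 mm; steel barrel 20 mm wide, z -45 to 0; below it the sprung point, 6 mm thick, to z -63 mm.
- probe_grip (a point): Middle of the black grip of the probe, on its axis, 36 mm above the collar's underside.
- probe_point (a point): The rounded end of the sprung point, 63 mm below the collar's underside when not pushed in, 99 mm below probe_grip. It moves with the sprung point.
- plunger (a joint): How far the sprung point is pushed into the barrel (m): 0 = out, 0.012 = fully in. Spring: 1 N at 0, 3.4 N at 0.006, 5.8 N at 0.012; past that it is solid.
- jar: Bystander: sample jar with a cap, 60 mm wide, 85 mm high, origin under its centre.
- nodule: Bystander: rounded reddish stone nodule, 76 mm wide, 46 mm high, origin under its centre.
- lens: Bystander: hand lens lying flat, ring 52 mm wide, 10 mm high, origin under the ring's centre; its wooden handle reaches 93 mm along -x.

How it is judged:
By the outcome, as a careful person would: the job done as asked, in the order asked, and still so for the second after the job is handed in, while the arm keeps its last pose, push and grip.
It also fails if it takes over 64 s, if anything falls off the work surface, if the arm or the gripper's body presses on something with over 40 N, if the wrist force passes 120 N, or if a joint passes its speed limit or range.

## Working session

There is one attempt and no reset: what is moved stays moved. The work goes in short steps, Python scripts to look and compute and a tool call to move; the robot and the scene stay as the last step left them, time stands still between calls to the robot, and variables do not carry over. Pictures are saved under pics/ and viewed, about 8 in all and at most 12, crops included, and the job is handed in when it is done.

Besides the shell and the picture viewer there is one more tool, called after ">>>" as name(argument=value, ...), one argument or row to a line, values as JSON. step_arm: Moves the arm, as the interface text tells. Its arguments: {"type":"object","properties":{"plan":{"type":"string"},"grip_force":{"type":"number"}},"required":["plan"]}

```bash
mkdir -p pics; cat > h.py <<'E'
import numpy as np, cv2
from rig import readout, cams, workorder, spotter, ctrl
def cal(n):
    i=cams.camera_info(n); R=cv2.Rodrigues(np.array(i['rvec'],float))[0]; t=np.array(i['tvec'],float).ravel()
    return 192/np.tan(np.radians(i['vfov'])/2),i['cx'],i['cy'],R,t
def world(c,u,v,d):
    f,cx,cy,R,t=c; u,v,d=map(np.asarray,(u,v,d))
    return (np.stack([(u-cx)/f*d,(v-cy)/f*d,d],-1)-t)@R
def ray_z(c,u,v,z):
    f,cx,cy,R,t=c; o=-R.T@t; r=R.T@np.array([(u-cx)/f,(v-cy)/f,1]); return o+r*(z-o[2])/r[2]
def proj(c,p):
    f,cx,cy,R,t=c; q=R@np.asarray(p,float)+t; return f*q[0]/q[2]+cx,f*q[1]/q[2]+cy
E
python3 - <<'E'
from h import *
s=readout.sense();print({k:np.round(v,3).tolist() for k,v in s.items()})
ims=[]
for n in ['scene','side']:
    im,d=cams.capture(n);c=cal(n);ims.append(im);np.savez(f'/tmp/{n}.npz',im=im,d=d)
    for t in ['press','lever_handle','cross','ring','slab','stand','probe','jar','nodule','lens']:
        for r in spotter.regions_of(n,t)[:2]:
            m=r['pixels']&(d>0)
            if not m.any(): continue
            v,u=np.nonzero(m);P=world(c,u,v,d[m])
            print(n,t,round(r['conf'],2),np.round(r['extent']),np.round(np.median(P,0)),np.round(np.percentile(P,2,axis=0)),np.round(np.percentile(P,98,axis=0)))
for n,im in zip(['scene','side'],ims): cv2.imwrite(f'pics/{n}1.png',cv2.resize(im[:,:,::-1],(768,576)))
E
```

```text
{'time_s': 0.0, 'joints': [-0.223, 0.313, 1.498, -0.0, 1.331, -0.223], 'dq': [-0.0, -0.0, -0.001, -0.002, 0.001, 0.0], 'tau': [-0.001, -41.226, -25.974, -0.0, 0.004, -0.0], 'eef_pos': [524.733, 0.048, 230.724], 'ee_rot': [-0.001, 0.707, 0.707, -0.0], 'force': [-0.918, -0.989, -0.811], 'wrist_torque': [0.001, 0.018, 0.037], 'grip_width': 0.999}
scene press 0.21 [273. 171.  50.  70.] [588.  84. 163.] [497.  73. 121.] [680. 147. 238.]
scene lever_handle 0.66 [271. 174.  50.  71.] [588.  84. 164.] [501.  72. 121.] [683. 137. 236.]
scene cross 0.75 [248. 223.  59.  49.] [589.  14.  65.] [547. -70.  47.] [624. 123.  69.]
scene ring 0.73 [250. 222.  57.  50.] [589.  14.  65.] [545. -69.  45.] [624. 120.  69.]
scene ring 0.46 [268. 173.  55.  74.] [588.  84. 165.] [499.  73. 122.] [683. 143. 240.]
scene slab 0.73 [248. 223.  56.  44.] [589.  15.  65.] [547. -70.  45.] [624. 124.  69.]
scene stand 0.97 [156. 293.  40.  46.] [ 579. -329.   58.] [ 531. -353.    3.] [ 603. -268.   77.]
scene probe 0.78 [153. 272.  15.  22.] [ 566. -314.  114.] [ 537. -324.   75.] [ 573. -298.  146.]
scene probe 
[... 846 characters left out ...]
4.  74.  64.] [535. -57.  41.] [614. 133.  66.]
side stand 0.61 [257. 167.  23.  27.] [ 558. -281.   48.] [ 513. -349.   -2.] [ 599. -263.   74.]
side stand 0.32 [247. 193.  88.  48.] [566.  93. 173.] [ 485. -232.   -2.] [672. 151. 240.]
side probe 0.65 [257. 150.   8.  20.] [ 555. -301.  109.] [ 545. -311.   75.] [ 566. -293.  143.]
side jar 0.69 [196. 178.  19.  30.] [ 749. -182.   50.] [ 724. -217.    0.] [ 778. -173.   84.]
side nodule 0.74 [258. 354.  35.  39.] [533. 424.  36.] [501. 392.  15.] [564. 445.  45.]
side lens 0.61 [305. 222.  33.  19.] [397. -34.   4.] [365. -58.  -3.] [459.   3.  10.]
side lens 0.33 [247. 192.  81.  46.] [563.  92. 174.] [ 483. -255.   -3.] [668. 151. 240.]
```

View pics/scene1.png

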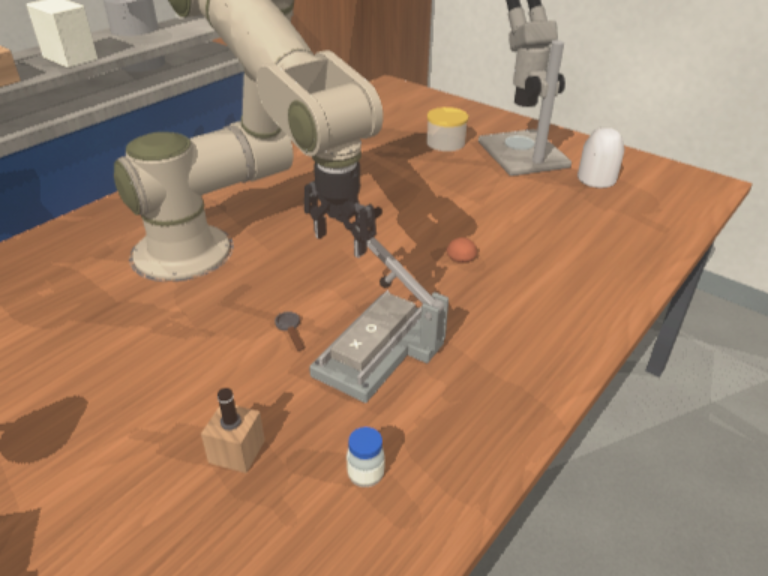

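View pics/side1.png

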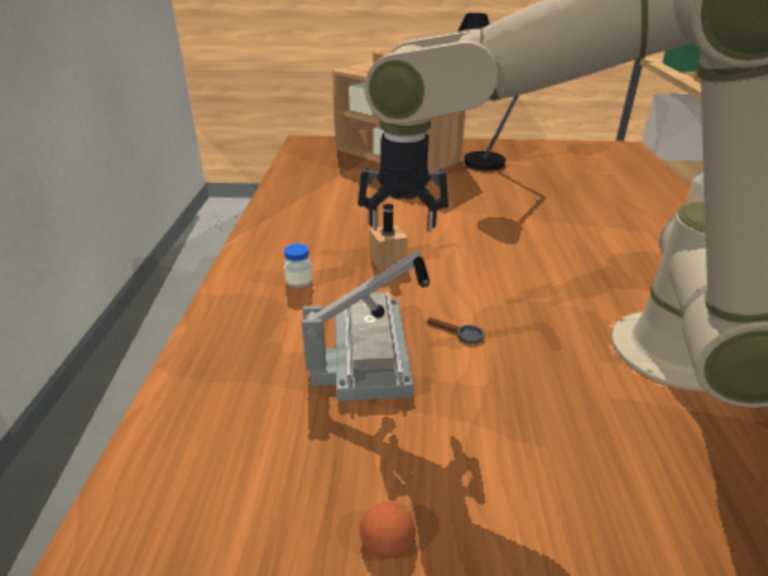

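```bash
python3 - <<'E'
from h import *
im,d=cams.capture('wrist');c=cal('wrist');np.savez('/tmp/w1.npz',im=im,d=d)
cv2.imwrite('pics/w1.png',cv2.resize(im[:,:,::-1],(768,576)))
print('cam',-c[3].T@c[4])
for t in ['lever_handle','cross','ring','slab']:
    for r in spotter.regions_of('wrist',t)[:1]:
        m=r['pixels']&(d>0);v,u=np.nonzero(m)
        if len(u):
            P=world(c,u,v,d[m]);print(t,round(r['conf'],2),np.round(r['extent']),np.round(np.median(P,0)),np.round(np.percentile(P,2,axis=0)),np.round(np.percentile(P,98,axis=0)))
# scene-camera: slab top rect, arm line
z=np.load('/tmp/scene.npz');d=z['d'];c=cal('scene')
V,U=np.mgrid[:384,:512];P=world(c,U,V,d);m=(d>0)&(P[...,2]>58)&(P[...,2]<72)&(P[...,0]>520)&(P[...,0]<660)&(P[...,1]>-110)&(P[...,1]<170)
print('slab rect',cv2.minAreaRect(P[m][:,:2].astype(np.float32)),m.sum(),np.median(P[m][:,2]))
for uv,n in [((356,344),'cross'),((371,327.5),'ring')]: print(n,ray_z(c,uv[0]/1.5,uv[1]/1.5,66))
c=cal('side')
for uv,n in [((370,319),'ring')]: print(n,ray_z(c,uv[0]/1.5,uv[1]/1.5,66))
for uv in [(423,272)]: print('handle side',ray_z(c,uv[0]/1.5,uv[1]/1.5,234))
c=cal('scene');print('handle end scene',ray_z(c,386/1.5,281/1.5,234))
E
```

```text
cam [524.14224989  80.46994152 373.04729886]
lever_handle 0.58 [309.  64. 287. 128.] [523.  87. 224.] [488.  70.  66.] [673. 115. 242.]
cross 0.67 [307. 136.  77. 194.] [578.  26.  66.] [539. -64.  64.] [617. 127.  67.]
ring 0.72 [306. 137.  79. 200.] [578.  26.  66.] [539. -64.  64.] [617. 127.  67.]
slab 0.62 [307. 138.  80. 198.] [578.  26.  66.] [539. -63.  64.] [617. 127.  67.]
slab rect ((604.240478515625, 32.08824920654297), (119.27108764648438, 203.4783935546875), 6.007656574249268) 1178 65.41405561373602
cross [588.3602331  -32.23120857  66.        ]
ring [580.36347353  21.2696963   66.        ]
ring [576.25234463  21.50413955  66.        ]
handle side [488.60277736 124.84902915 234.        ]
handle end scene [646.11355902 -17.13740289 234.        ]
```

View pics/w1.png

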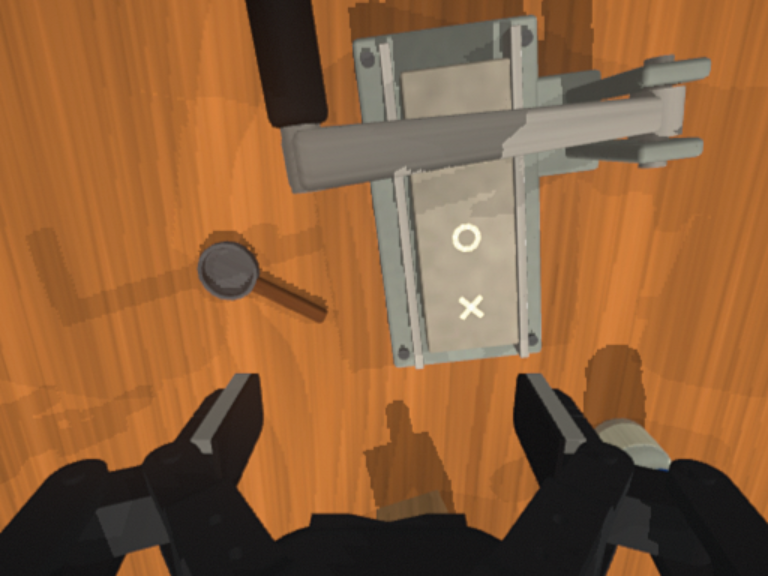

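```bash
python3 - <<'E'
from h import *
z=np.load('/tmp/w1.npz');d=z['d'];c=cal('wrist')
V,U=np.mgrid[:384,:512];P=world(c,U,V,d)
x=ray_z(c,471/1.5,307/1.5,66);r=ray_z(c,467/1.5,238/1.5,66);print(x,r,np.linalg.norm(x-r),P[205,314],P[159,311])
m=(d>0)&(P[...,2]>58)&(P[...,2]<72)&(P[...,0]>535)&(P[...,0]<625)&(P[...,1]>-110)&(P[...,1]<170)
print('slab',cv2.minAreaRect(P[m][:,:2].astype(np.float32)))
m=(d>0)&(P[...,2]>24)&(P[...,2]<36)&(P[...,0]>480)&(P[...,0]<670)&(P[...,1]>-130)&(P[...,1]<190)
print('base',cv2.minAreaRect(P[m][:,:2].astype(np.float32)))
yaw=np.radians(5)
for yd in (3,5,7):
    yaw=np.radians(yd);R=np.array([[np.cos(yaw),-np.sin(yaw)],[np.sin(yaw),np.cos(yaw)]])
    C=x[:2]-R@[0,-65]
    for lab,p in (('C',(0,0)),('h0',(-73,97)),('h1',(-110,97)),('piv',(100,55))): print(yd,lab,np.round(C+R@p))
# handle points
mh=(z['im'].max(-1)<70)&(d>0)&(P[...,2]>215)&(P[...,2]<260)&(V<90)
Q=P[mh];print('handle',len(Q),np.percentile(Q,[2,50,98],axis=0).round(1)); mm=np.polyfit(Q[:,1],Q[:,0],1);print('dx/dy',mm)
E
```

```text
[586.74112357 -34.27291933  66.        ] [580.74492945  18.00835435  66.        ] 52.62400518310493 [586.57322168 -34.31889254  66.94127315] [580.46046011  17.5921037   65.72636187]
slab ((578.5555419921875, 30.37781524658203), (70.25635528564453, 199.8548583984375), 7.079248905181885)
base ((597.2403564453125, 32.82386779785156), (167.62892150878906, 259.4992370605469), 6.988306522369385)
3 C [583.  31.]
3 h0 [505. 124.]
3 h1 [468. 122.]
3 piv [680.  91.]
5 C [581.  30.]
5 h0 [500. 121.]
5 h1 [463. 118.]
5 piv [676.  94.]
7 C [579.  30.]
7 h0 [495. 118.]
7 h1 [458. 113.]
7 piv [671.  97.]
handle 3416 [[487.7  87.  234.4]
 [497.2 102.6 240.4]
 [505.  116.4 242.6]]
dx/dy [-1.00393757e-01  5.07243209e+02]
```

>>> step_arm(
  plan="0 0 -4.5 -3 100;4 -1 -5 -7 100;8 -2 -5 -7 100;12.3 -3.1 -5 -7 100;12.3 -3.1 -5 -7 100;12.3 -3.1 -2 -7 100;12.3 -3.1 1 -7 100;12.3 -3.1 1.6 -7 100;12.3 -3.1 1.6 -7 100;12.3 -3.1 1.6 -7 100",
  grip_force=60,
)

```text
time_s: 2.35
eef_pos: [494.7, 122.7, 216.7]
ee_rot: [0.001, 0.663, 0.749, 0.001]
force: [-0.0, -0.3, 0.6]
grip_width: 0.996
```

```bash
python3 - <<'E'
from h import *
im,d=cams.capture('wrist');c=cal('wrist')
im2,_=cams.capture('side');cs=cal('side')
cv2.imwrite('pics/w2.png',np.hstack([cv2.resize(im[:,:,::-1],(400,300)),cv2.resize(im2[100:250,150:350,::-1],(400,300))]))
s=readout.sense();print(s['eef_pos'],s['force'],s['ee_rot'])
E
```

```text
[494.6531813  122.87123557 216.69106197] [ 0.6421601  -0.12401465 -0.28900613] [0.00089749 0.66269381 0.74888946 0.00082749]
```

View pics/w2.png

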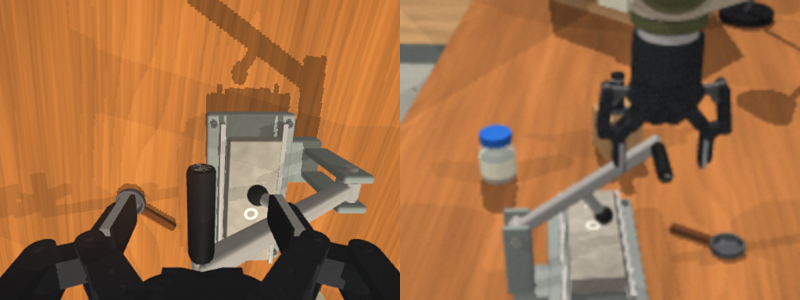

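>>> step_arm(
  plan="0 0 0.2 0 30;0 0 0.2 0 0;0 0 0.2 0 0;0 0 0.2 0 0;0 0 0.2 0 0;0 0 0.2 0 0;0 0 0.2 0 0",
  grip_force=60,
)

```text
time_s: 3.15
eef_pos: [494.0, 123.0, 213.5]
ee_rot: [0.0, 0.663, 0.749, 0.0]
force: [-1.0, 0.1, 1.5]
grip_width: 0.191
```

>>> step_arm(
  plan="0 -0.6 0.9 0 0;0 -1.1 1.8 0 0;0 -1.6 2.7 0 0;0 -2.0 3.7 0 0;0 -2.4 4.65 0 0;0 -2.7 5.65 0 0;0 -3.0 6.6 0 0;0 -3.25 7.7 0 0;0 -3.25 7.7 0 0",
)

```text
time_s: 4.05
eef_pos: [462.6, 119.1, 136.6]
ee_rot: [0.001, 0.663, 0.749, 0.001]
force: [-1.0, 1.7, 10.2]
grip_width: 0.187
```

Now the last part, from a≈0.2: slower.

>>> step_arm(
  plan="0 -0.1 0.5 0 0;0 -0.2 1.0 0 0;0 -0.25 1.5 0 0;0 -0.3 2.0 0 0;0 -0.35 2.5 0 0;0 -0.38 2.8 0 0;0 -0.38 2.8 0 0",
)

```text
time_s: 4.75
eef_pos: [458.6, 118.7, 109.8]
ee_rot: [0.001, 0.663, 0.749, 0.001]
force: [-5.6, -0.4, 16.0]
grip_width: 0.188
```

>>> step_arm(
  plan="0 0 0.2 0 0;0 0 0.4 0 0;0 0 0.6 0 0;0 0 0.75 0 0;0 0 0.85 0 0;0 0 0.85 0 0",
)

```text
time_s: 5.35
eef_pos: [458.0, 118.6, 101.3]
ee_rot: [0.0, 0.662, 0.749, 0.0]
force: [-9.7, -0.9, 18.2]
grip_width: 0.192
```

>>> step_arm(
  plan="0 0.05 0.1 0 0;0 0.05 0.2 0 0;0 0.05 0.3 0 0;0 0.05 0.3 0 0;0 0.05 0.3 0 0",
)

```text
time_s: 5.85
eef_pos: [457.9, 118.6, 98.2]
ee_rot: [-0.0, 0.662, 0.749, -0.0]
force: [-12.3, -2.2, 21.0]
grip_width: 0.192
```

```bash
python3 - <<'E'
from h import *
s=readout.sense();print(s['eef_pos'],s['force'],s['wrist_torque'],s['grip_width'])
im,d=cams.capture('wrist');c=cal('wrist');np.savez('/tmp/w3.npz',im=im,d=d)
cv2.imwrite('pics/w3.png',cv2.resize(im[:,:,::-1],(640,480)))
V,U=np.mgrid[:384,:512];P=world(c,U,V,d)
# slab top depth in press frame
yaw=np.radians(7);R=np.array([[np.cos(yaw),-np.sin(yaw)],[np.sin(yaw),np.cos(yaw)]])
L=(P[...,:2]-[578.6,30.4])@R
for y0,y1 in((-95,-30),(-30,20),(70,95)):
  m=(d>0)&(abs(L[...,0])<28)&(L[...,1]>y0)&(L[...,1]<y1)&(P[...,2]<72)&(P[...,2]>40);print(y0,m.sum(),np.median(P[m][:,2]) if m.any() else None)
E
```

```text
[457.87730961 118.64934439  98.15799022] [-12.30729289  -2.22931164  20.97147533] [-0.25069954  1.52225568 -0.03744156] 0.1915303804178564
-95 50 58.01606032974914
-30 64 58.11464731347324
70 2542 58.131370486012415
```

View pics/w3.png

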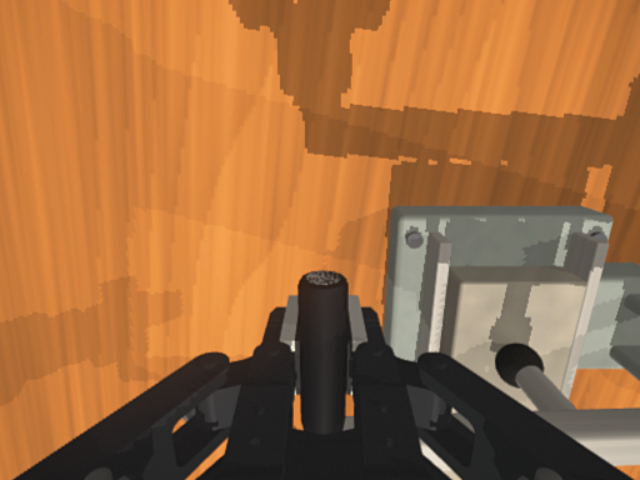

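>>> step_arm(
  plan="0 0.1 0.1 0 0;0 0.15 0.2 0 0;0 0.2 0.3 0 0;0 0.2 0.3 0 0",
)

```text
time_s: 6.3
eef_pos: [457.6, 118.7, 94.0]
ee_rot: [-0.002, 0.662, 0.749, -0.003]
force: [-18.8, -3.6, 18.6]
grip_width: 0.196
```

```bash
cat > slab.py <<'E'
from h import *
s=readout.sense();print(s['eef_pos'],s['force'],s['wrist_torque'],s['grip_width'])
im,d=cams.capture('wrist');c=cal('wrist');np.savez('/tmp/w3.npz',im=im,d=d)
V,U=np.mgrid[:384,:512];P=world(c,U,V,d)
yaw=np.radians(7);R=np.array([[np.cos(yaw),-np.sin(yaw)],[np.sin(yaw),np.cos(yaw)]])
L=(P[...,:2]-[578.6,30.4])@R
m=(d>0)&(abs(L[...,0])<28)&(L[...,1]>70)&(L[...,1]<95)&(P[...,2]<72)&(P[...,2]>40);print(m.sum(),np.median(P[m][:,2]))
m=(d>0)&(abs(abs(L[...,0])-54)<5)&(L[...,1]>90)&(L[...,1]<125)&(P[...,2]<40)&(P[...,2]>20);print('base 30:',m.sum(),np.median(P[m][:,2]))
E
python3 slab.py
```

```text
[457.63115463 118.65206608  93.98588208] [-18.7700335   -3.60126232  18.61619054] [-0.58669887  2.76387267  0.05899227] 0.19600731715204098
2614 56.37859257686678
base 30: 735 29.58544788116549
```

>>> step_arm(
  plan="0 -0.1 0 0 0;0 -0.25 0 0 0;0 -0.25 0.1 0 0;0 -0.25 0.2 0 0;0 -0.25 0.3 0 0;0 -0.25 0.3 0 0",
  grip_force=110,
)

```text
time_s: 6.95
eef_pos: [457.7, 118.7, 92.9]
ee_rot: [0.0, 0.662, 0.749, -0.0]
force: [-12.5, -0.8, 28.5]
grip_width: 0.186
```

```bash
python3 slab.py; python3 - <<'E'
import numpy as np,cv2
im=np.load('/tmp/w3.npz')['im'];cv2.imwrite('pics/w4.png',cv2.resize(im[:,:,::-1],(512,384)))
E
```

```text
[457.71197838 118.67267498  92.92381576] [-12.47566871  -0.75968015  28.54590147] [-0.15870857  2.07701321 -0.05368678] 0.18636741765991333
2606 56.13743491647594
base 30: 747 29.499314437768707
```

View pics/w4.png

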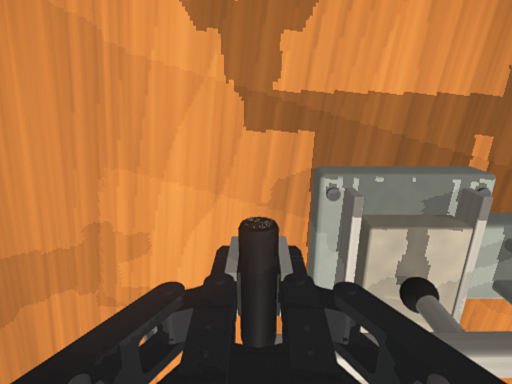

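>>> step_arm(
  plan="0 0 -0.4 0 0;0 0 -0.8 0 0;0 0.03 -1.2 0 0;0 0.06 -1.6 0 0;0 0.1 -2.0 0 0;0 0.15 -2.4 0 0;0 0.2 -2.8 0 0;0 0.3 -3.2 0 0;0 0.35 -3.6 0 0;0 0.45 -4.0 0 0",
  grip_force=80,
)

```text
time_s: 8.0
eef_pos: [461.4, 119.0, 131.1]
ee_rot: [-0.001, 0.663, 0.749, -0.001]
force: [-8.0, -1.5, 6.8]
grip_width: 0.182
```

>>> step_arm(
  plan="0 0.1 -0.4 0 0;0 0.2 -0.8 0 0;0 0.32 -1.2 0 0;0 0.45 -1.6 0 0;0 0.57 -2.0 0 0;0 0.7 -2.4 0 0;0 0.85 -2.8 0 0;0 1.0 -3.2 0 0;0 1.15 -3.6 0 0;0 1.33 -4.0 0 0",
)

```text
time_s: 9.0
eef_pos: [472.4, 120.4, 170.2]
ee_rot: [-0.003, 0.662, 0.749, -0.004]
force: [-27.6, -6.7, 19.6]
grip_width: 0.186
```

>>> step_arm(
  plan="0 -0.3 0 0 0;0 -0.2 -0.4 0 0;0 0.0 -0.8 0 0;0 0.2 -1.2 0 0;0 0.42 -1.6 0 0;0 0.65 -2.0 0 0;0 0.65 -2.0 0 0",
)

```text
time_s: 9.7
eef_pos: [481.7, 121.7, 191.8]
ee_rot: [-0.0, 0.662, 0.749, -0.0]
force: [-11.8, -1.3, 15.5]
grip_width: 0.179
```

>>> step_arm(
  plan="0 0.05 -0.3 0 0;0 0.25 -0.6 0 0;0 0.45 -0.9 0 0;0 0.65 -1.2 0 0;0 0.65 -1.2 0 0",
)

```text
time_s: 10.2
eef_pos: [488.0, 122.5, 203.3]
ee_rot: [-0.001, 0.662, 0.749, -0.001]
force: [-8.8, -0.8, 7.0]
grip_width: 0.179
```

```bash
cat > hz.py <<'E'
from h import *
s=readout.sense();print(s['eef_pos'],s['force'],s['grip_width'])
im,d=cams.capture('wrist');c=cal('wrist')
V,U=np.mgrid[:384,:512];P=world(c,U,V,d)
m=(im.max(-1)<70)&(d>0)&(V>150)&(V<225)&(abs(U-258)<14)
Q=P[m];print(np.percentile(Q,[5,50,90,98],axis=0).round(1))
im,d=cams.capture('side');cs=cal('side');cv2.imwrite('pics/s5.png',cv2.resize(im[130:260,180:330,::-1],(600,520)))
E
python3 hz.py
```

```text
[487.96314925 122.4736164  203.31331987] [-8.78143906 -0.7810153   7.04634189] 0.17852217472521137
[[477.8 149.4 220. ]
 [483.5 150.5 228.1]
 [489.1 151.2 229.6]
 [489.3 151.5 230.2]]
```

View pics/s5.png

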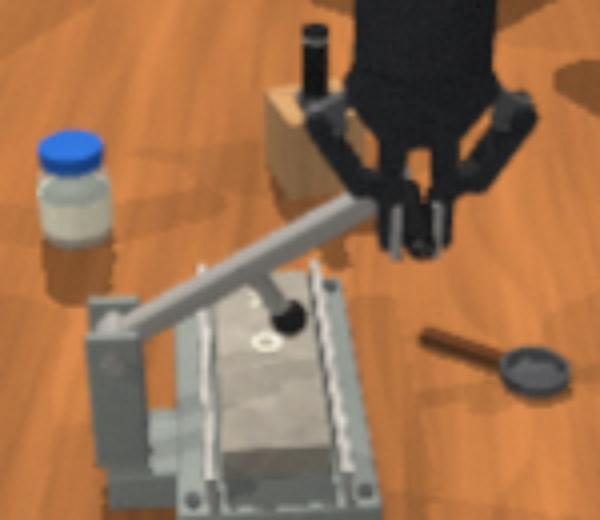

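>>> step_arm(
  plan="0 0.1 -0.3 0 0;0 0.25 -0.6 0 0;0 0.4 -0.9 0 0;0 0.55 -1.15 0 0;0 0.55 -1.15 0 0",
)

```text
time_s: 10.8
eef_pos: [494.3, 122.8, 214.1]
ee_rot: [0.0, 0.663, 0.749, 0.0]
force: [-0.4, -2.2, -4.1]
grip_width: 0.181
```

```bash
python3 hz.py
```

```text
[494.33546346 122.75063789 214.09837723] [-0.41545542 -2.15425637 -4.13948635] 0.1805742318742499
[[484.6 150.2 230. ]
 [490.8 151.4 237.6]
 [494.8 152.1 239.9]
 [495.7 152.2 240.5]]
```

>>> step_arm(
  plan="0 0 0.1 0 25;0 0 0.1 0 40;0 0 0.1 0 60;0 0 0.1 0 60;0 0 0.1 0 60;0 0 -2 0 60;0 0 -5 0 60;0 0 -8 0 60;0 0 -8 0 60",
)

```text
time_s: 11.8
eef_pos: [495.2, 123.1, 298.1]
ee_rot: [0.003, 0.663, 0.749, 0.002]
force: [0.1, 0.1, -0.6]
grip_width: 0.599
```

>>> step_arm(
  plan="-4 0 0 0 70;-9 0 0 0 80;-14 0.2 0 0 90;-19 0.4 0 0 100;-24 0.5 0 0 100;-29 0.5 0 0 100;-34 0.5 0 0 100;-39 0.5 0 0 100;-44 0.5 1 0 100;-48.7 0.6 3 0 100",
)

```text
time_s: 12.8
eef_pos: [559.1, -360.1, 265.2]
ee_rot: [0.001, 0.663, 0.749, 0.0]
force: [0.7, 0.5, 0.6]
grip_width: 1.001
```

>>> step_arm(
  plan="0 0 0 0 100;0 0 0 0 100;0 0 0 0 100",
)

```text
time_s: 13.1
eef_pos: [559.3, -356.7, 265.8]
ee_rot: [0.0, 0.662, 0.749, 0.0]
force: [1.0, 0.2, -0.2]
grip_width: 1.004
```

```bash
cat > pr.py <<'E'
from h import *
import sys
s=readout.sense();print(s['eef_pos'],s['ee_rot'],s['force'],s['grip_width'])
im,d=cams.capture('wrist');c=cal('wrist');V,U=np.mgrid[:384,:512];P=world(c,U,V,d)
for t in ['probe','stand']:
    for r in spotter.regions_of('wrist',t)[:2]:
        m=r['pixels']&(d>0);Q=P[m];print(t,r['conf'],np.round(r['extent']),np.percentile(Q,[2,50,98],axis=0).round(1).tolist())
near=(np.hypot(P[...,0]-560,P[...,1]+308)<60)&(d>0)
for n,a,b in(('top',139,152),('collar+stand',70,84)):
    Q=P[near&(P[...,2]>a)&(P[...,2]<b)]
    if len(Q): print(n,len(Q),np.median(Q[:,2]),cv2.minAreaRect(Q[:,:2].astype(np.float32)))
cv2.imwrite(sys.argv[1],cv2.resize(im[:,:,::-1],(512,384)))
im,d=cams.capture('side');cs=cal('side')
print('side handle',[ (round(r['conf'],2),np.round(r['extent'])) for r in spotter.regions_of('side','lever_handle')[:1]])
E
python3 pr.py pics/w6.png
```

```text
[ 559.32820107 -356.67471945  265.79511463] [3.90118994e-04 6.62198241e-01 7.49328584e-01 1.01982656e-04] [ 1.04639807  0.17615372 -0.17264002] 1.0035420621196858
probe 0.58 [262. 131.  26.  34.] [[543.2, -319.4, 79.6], [556.5, -306.2, 144.0], [570.6, -295.1, 145.9]]
stand 0.89 [262. 130.  75.  77.] [[518.8, -349.8, 0.4], [557.2, -305.7, 74.7], [596.0, -271.4, 76.5]]
top 542 144.5202553949702 ((557.688232421875, -309.7029724121094), (22.447839736938477, 22.2600040435791), 6.856570243835449)
collar+stand 3338 74.73300697087038 ((557.5797729492188, -310.2004089355469), (70.08663940429688, 70.33797454833984), 22.061819076538086)
side handle [(0.98, array([248., 191.,  80.,  50.]))]
```

View pics/w6.png

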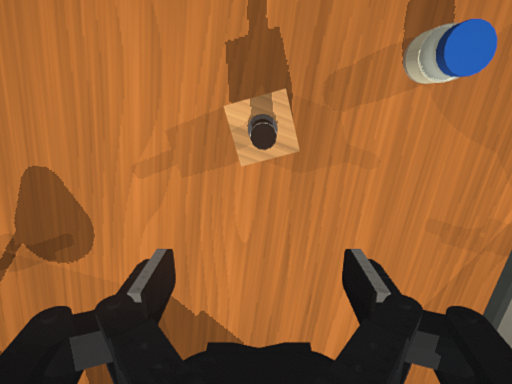

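>>> step_arm(
  plan="4.65 0.4 2 0 100;4.65 0.4 6 0 100;4.65 0.4 10 0 100;4.65 0.4 13 0 100;4.65 0.4 15 0 100;4.65 0.4 16.5 0 100;4.65 0.4 17.4 0 100;4.65 0.4 17.4 0 100;4.65 0.4 17.4 0 100",
)

```text
time_s: 14.25
eef_pos: [557.7, -311.2, 92.1]
ee_rot: [0.001, 0.663, 0.749, 0.0]
force: [0.0, 0.2, 0.6]
grip_width: 1.001
```

>>> step_arm(
  plan="0 0 0 0 45;0 0 0 0 30;0 0 0 0 0;0 0 0 0 0;0 0 0 0 0;0 0 0 0 0;0 0 0 0 0",
  grip_force=40,
)

```text
time_s: 14.95
eef_pos: [557.4, -311.1, 91.4]
ee_rot: [0.0, 0.663, 0.749, 0.0]
force: [-0.6, -0.2, 3.3]
grip_width: 0.273
```

>>> step_arm(
  plan="0 0 -0.3 0 0;0 0 -1 0 0;0 0 -2 0 0;0 0 -3.5 0 0;0 0 -5.5 0 0;0 0 -7.5 0 0;0 0 -9 0 0;0 0 -9.8 0 0;0 0 -10 0 0;0 0 -10 0 0",
)

```text
time_s: 15.95
eef_pos: [557.2, -311.0, 190.9]
ee_rot: [-0.0, 0.663, 0.749, -0.0]
force: [-0.6, -0.5, -2.8]
grip_width: 0.272
```

>>> step_arm(
  plan="1 0.2 0 0 0;3 0.7 0 0 0;6 1.4 0 0 0;9.5 2.2 0 0 0;13 3 0 0 0;16.5 3.8 0 0 0;20 4.6 0 0 0;23 5.3 0 0 0;25.5 5.9 0 0 0;27 6.2 0 0 0",
)

```text
time_s: 16.95
eef_pos: [585.5, -32.2, 190.9]
ee_rot: [-0.0, 0.662, 0.75, 0.0]
force: [0.2, 0.0, -1.3]
grip_width: 0.269
```

>>> step_arm(
  plan="0 0 0 0 0;0 0 0 0 0;0 0 0 0 0",
)

```text
time_s: 17.25
eef_pos: [585.9, -36.3, 191.0]
ee_rot: [0.0, 0.663, 0.749, -0.0]
force: [-1.4, -0.6, -0.5]
grip_width: 0.266
```

```bash
cat > cr.py <<'E'
from h import *
import sys
s=readout.sense();print(s['eef_pos'],s['ee_rot'],s['force'],s['grip_width'])
out=[]
for n in ('wrist','scene','side'):
    im,d=cams.capture(n);c=cal(n);np.savez(f'/tmp/c_{n}.npz',im=im,d=d)
    u,v=map(int,proj(c,(586.6,-34.2,75)));print(n,u,v, 'cross',np.round(proj(c,(586.6,-34.2,57)),1),'lever', [np.round(r['extent']) for r in spotter.regions_of(n,'lever_handle')[:1]])
    w=45 if n!='wrist' else 110
    v=int(np.clip(v,w,384-w)); u=int(np.clip(u,w,512-w))
    print('crop',u-w,v-w,260/(2*w))
    out.append(cv2.resize(im[v-w:v+w,u-w:u+w,::-1],(260,260),interpolation=cv2.INTER_CUBIC))
cv2.imwrite(sys.argv[1],np.hstack(out))
E
python3 cr.py pics/c7.png
```

```text
[585.85852659 -36.29682156 191.02574423] [ 1.12735162e-06  6.62989518e-01  7.48628672e-01 -1.05191939e-04] [-1.40509779 -0.59768208 -0.50667869] 0.26565148054274224
wrist 260 186 cross [260.1 181.1] lever [array([272.,  27., 325.,  54.])]
crop 150 76 1.1818181818181819
scene 236 227 cross [236.5 231.8] lever [array([272., 172.,  44.,  65.])]
crop 191 182 2.888888888888889
side 244 198 cross [244.2 203.6] lever [array([245., 192.,  79.,  52.])]
crop 199 153 2.888888888888889
```

View pics/c7.png

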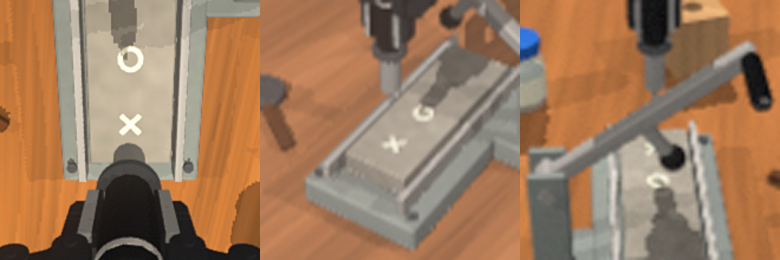

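```bash
python3 - <<'E'
from h import *
from scipy.optimize import least_squares
A=[]
for n in ('wrist','scene','side'):
    z=np.load(f'/tmp/c_{n}.npz');d=z['d'];c=cal(n);V,U=np.mgrid[:384,:512];P=world(c,U,V,d)
    m=(d>0)&(np.hypot(P[...,0]-586,P[...,1]+36)<14)&(P[...,2]>132)&(P[...,2]<171)
    Q=P[m];print(n,len(Q),Q.mean(0).round(1) if len(Q) else '')
    f=lambda q,Q=Q:np.hypot(Q[:,0]-q[0]-q[2]*(Q[:,2]-150)/50,Q[:,1]-q[1]-q[3]*(Q[:,2]-150)/50)-10
    if len(Q)>30:
        r=least_squares(f,[586,-36,0,0],loss='soft_l1');print(r.x.round(1),np.abs(r.fun).mean().round(2)); A.append(Q)
Q=np.vstack(A);print(least_squares(lambda q:f(q,Q),[586,-36,0,0],loss='soft_l1').x.round(1))
E
```

```text
wrist 297 [584.4 -26.7 144. ]
[ 5.854e+02 -3.520e+01 -1.000e-01  1.000e-01] 0.17
scene 73 [591.9 -39.8 150.6]
[ 5.867e+02 -3.380e+01  3.000e-01 -3.000e-01] 1.0
side 79 [583.1 -27.4 149.6]
[584.3 -35.3  -1.9  -0.6] 0.93
[ 5.854e+02 -3.510e+01 -0.000e+00  2.000e-01]
```

>>> step_arm(
  plan="0.1 0.13 0.5 0 0;0.1 0.13 1.5 0 0;0.1 0.13 2.5 0 0;0.1 0.13 3.5 0 0;0.1 0.13 4.3 0 0;0.1 0.13 4.8 0 0;0.1 0.13 5.0 0 0;0.1 0.13 5.0 0 0;0.1 0.13 5.0 0 0",
)

```text
time_s: 18.45
eef_pos: [587.3, -34.4, 141.5]
ee_rot: [0.0, 0.663, 0.749, 0.0]
force: [-0.1, -0.2, -0.7]
grip_width: 0.27
```

```bash
python3 - <<'E'
from h import *
F=[]
for _ in range(6):
    cams.capture('wrist');s=readout.sense();F.append(s['force'])
print(np.mean(F,0),np.std(F,0),s['eef_pos'])
E
python3 cr.py pics/c8.png
```

```text
[ 0.08054655 -0.20711379 -1.88178621] [0.36144868 0.57233472 0.41751892] [587.19009057 -34.36905305 141.27480221]
[587.19009057 -34.36905305 141.27480221] [1.13073599e-04 6.62616043e-01 7.48959253e-01 5.76062868e-05] [ 0.02143     0.38313619 -2.33084652] 0.27032677908028624
wrist 258 207 cross [258.5 199.9] lever [array([351.,  21., 276.,  42.])]
crop 148 97 1.1818181818181819
scene 236 227 cross [236.5 231.8] lever [array([272., 183.,  41.,  44.])]
crop 191 182 2.888888888888889
side 244 198 cross [244.2 203.6] lever [array([245., 192.,  80.,  48.])]
crop 199 153 2.888888888888889
```

View pics/c8.png

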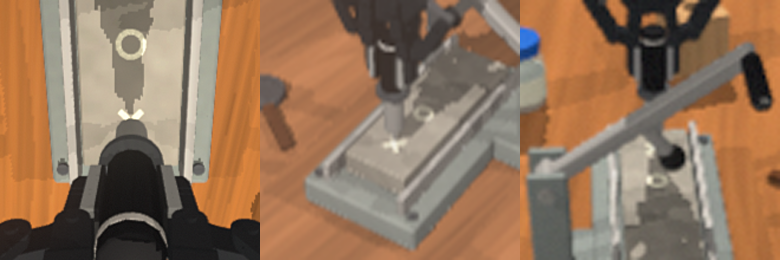

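>>> step_arm(
  plan="0 0 0.15 0 0;0 0 0.3 0 0;0 0 0.45 0 0;0 0 0.6 0 0;0 0 0.7 0 0;0 0 0.8 0 0;0 0 0.8 0 0;0 0 0.8 0 0;0 0 0.8 0 0",
)

```text
time_s: 19.95
eef_pos: [587.2, -34.4, 133.3]
ee_rot: [0.0, 0.663, 0.749, 0.0]
force: [-0.4, -0.6, 0.8]
grip_width: 0.273
```

```bash
cat > f.py <<'E'
from h import *
F=[];Z=[]
for _ in range(10):
    cams.capture('wrist');s=readout.sense();F.append(s['force']);Z.append(s['eef_pos'])
print(np.mean(F,0),np.std(F,0)/3,np.mean(Z,0),s['grip_width'],s['time_s'])
E
python3 f.py
```

```text
[-0.36506216  0.22666213  0.81626617] [0.06795479 0.20615331 0.17670812] [587.14992702 -34.36826743 133.16317891] 0.2694370332364424 20.45
```

>>> step_arm(
  plan="0 0 0.1 0 0;0 0 0.2 0 0;0 0 0.22 0 0;0 0 0.22 0 0;0 0 0.22 0 0;0 0 0.22 0 0",
)

```text
time_s: 21.05
eef_pos: [587.2, -34.4, 131.0]
ee_rot: [0.0, 0.663, 0.749, 0.0]
force: [-0.5, 0.4, 1.1]
grip_width: 0.271
```

```bash
python3 f.py; python3 cr.py pics/c9.png
```

```text
[-0.44419209  0.14757542  1.8220572 ] [0.20406187 0.1708621  0.17167121] [587.14427988 -34.36766567 130.93889166] 0.26738838849296087 21.55
[587.1260316  -34.37170911 130.91645522] [ 2.61272235e-06  6.62625080e-01  7.48951269e-01 -1.14206871e-05] [-0.29792756 -0.22568614  2.00881322] 0.26738838849296087
wrist 258 212 cross [258.6 204.3] lever [array([356.,  20., 297.,  39.])]
crop 148 102 1.1818181818181819
scene 236 227 cross [236.5 231.8] lever [array([276., 184.,  42.,  46.])]
crop 191 182 2.888888888888889
side 244 198 cross [244.2 203.6] lever [array([243., 193.,  83.,  48.])]
crop 199 153 2.888888888888889
```

View pics/c9.png

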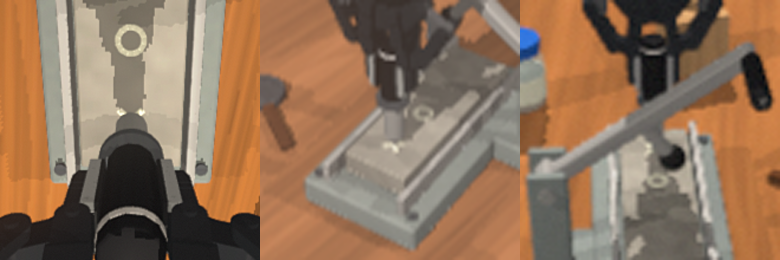

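```bash
python3 -c "
from rig import workorder
print(workorder.finish_job())"
```

```text
the job is handed in; nothing more can be done
None
```

The job was handed in at about 21.7 s of the 64 s allowed, with the probe still held on the cross. No verdict is reported.

- **Press and slab:** I gripped the handle and pushed it down until it resisted firmly, at about 28 N. The depth picture then put the slab top at about 56.1 mm with the base plate reading 29.5 mm, so about 56.6 mm once corrected, against 57 mm for fully bedded.
- **Easing the arm up:** I brought the arm back up at about 4 cm/s while still gripping it, then let go at rest. The handle had slipped a few millimetres in the grip at the bottom. The sideways force also rose to about 28 N partway up, and I corrected the path for that. Later side pictures show the arm raised and free.
- **Probe:** I lifted it from the stand and the barrel fit showed it upright. It stands about 1 mm from the measured middle of the cross.
- **Plunger:** Two estimates of how far the point is pushed in disagree slightly. The force change of about 3.7 N gives about 6.8 mm, and the tool height gives about 5.6 mm. Both are near half of the 12 mm travel. The force readings are noisy, and the last two averages were steady.
- **Bystanders:** I did not approach the jar, nodule or lens. I did not measure them again at the end.

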